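# Tighten the taper filler plug and cap it

## Task

The taper plug in the top of the gearbox has only been started: turn its bar handle clockwise until the plug goes snug, about 0.6 newton-metres, and do not over-tighten it. Then set the grey dust cap over the plug, flat on the gearbox and without dropping it, let go, and leave the other things on the bench where they are.

Things in the scene. Friction and masses are not known exactly. Their poses are not given: they have to be found in the camera images.
- housing: gearbox: fixed aluminium block 150 x 120 x 45 mm (x, y, z) on the bench; origin at the centre of its underside. Its top face is at z = 45 mm. Turned about the vertical by up to 0.5 rad either way
- port: round aluminium boss on the gearbox's top, 48 mm across and 10 mm high, with the plug screwed into it; fixed; origin on the plug's vertical axis at the level of the gearbox's top face. Its wedging force on the seat is 1 N for each 0.02 N m of turning torque above the 0.3 N m thread drag
- plug: steel bar handle of the taper plug: upright bar on the axis, 40 mm long along its x, 14 mm thick along its y, 18 to 38 mm above its origin, which is on the axis level with the gearbox's top face; below it a threaded neck 30 mm across. Clockwise from above tightens; it does not sink visibly. A torsion spring of 4 N m/rad joins it to the plug: let go, the handle springs back, the plug stays
- seat: taper seat under the boss, unseen, fixed; origin on the axis 20 mm below the gearbox's top; its pose does not tell when the plug binds. The plug turns at a steady 0.3 N m (sealed thread) for 0.6 to 2.2 rad (varies, cannot be seen), then binds: torque climbs by 0.67 N m per rad of handle turn. Snug: 0.45 to 0.75 N m, best 0.6; 0.8 is over-tight
- cap: grey plastic dust cap, loose, standing open side down on the bench: round, 60 mm across, 53 mm inside, 46 mm high (42 mm inside), with a round knob on top 22 mm across from 46 to 70 mm height; 90 g; origin at the centre of its open lower rim. It goes over bar head and boss (48 mm) with its rim on the gearbox's top face, its axis on the port's axis; any yaw will do
- weight: bystander: steel knobbed calibration weight, 48 mm across, 70 mm high; origin at the centre of its underside
- bottle: bystander: small white bottle, 44 mm across, 110 mm high; origin at the centre of its underside
Not all that is in view belongs to the job. Leave any yellow look-alike of the cap alone.

How it is judged (in metres and radians):
On the way, in this order (a step that is already met when the one before it is completed fails the run):
1. the plug has been wedged snug in its seat (contact force between port and seat above 6.5 N), for 0.3 s.
2. the cap stands over the plug on the gearbox (horizontal distance between cap and port below 0.005 m and z of cap in the frame of port below 0.003 m and angle between cap's own z axis and vertical below 0.06 rad), for 0.2 s.
At the end, for the whole second after the job is handed in: The plug is wedged in its seat with 6.5 to 25 N (last turned at about 0.43 to 0.8 N m), and the dust cap rests upright over it, rim within 3 mm of the gearbox's top face, within 5 mm of the port's axis, at rest (all of step 2 and contact force between port and seat between 6.5 and 25 N and z of cap in the frame of port above -0.003 m and linear speed of cap below 0.02 m/s); the robot touches nothing.
It fails at once if the plug is over-tightened (more than 25 N on the seat, about 0.8 N m) (contact force between port and seat above 25 N).
It fails at once if the cap is dropped (falls faster than 0.4 m/s out of the fingers) (linear speed of cap above 0.4 m/s and contact force between cap and the fingers below 0.01 N).
It fails at once if a bystander is moved by more than 15 mm (distance of any of weight, bottle from where it was at the start of the episode above 0.015 m).
It also fails if it takes over 72 s, if anything falls off the work surface, if the arm or the gripper's body presses on something with over 40 N, if the wrist force passes 120 N, or if a joint passes its speed limit or range.

## Robot

A 6-joint arm with a two-finger parallel gripper is mounted at the origin on the work surface. World frame = base frame: x ahead of the robot, y to its left, z up, the work surface at z = 0. Lengths are in m, angles in degrees, forces in N, time in s.
With the tool pointing down it reaches from about 0.4 to 0.825 m from the base axis. Payload 7 kg.
Tool frame: the origin (TCP) lies at the very end of the fingers, on their centre line; the grasp point (between the pads) lies 19 mm behind it; z points along the fingers, y is the line along which they close (so a half turn about z gives the same grasp; the last joint's range is limited). The gripper opens to 88 mm and grips with 3 to 60 N. Pads are 19 mm wide; open, the fingers measure 130 mm over their backs; the gripper's body (78 mm by 193 mm) begins 47 mm behind the grasp point.
Start: joints at [91.335, 20.546, 0.682, 0, -70.136, -16.507], TCP at [0.177, 0.651, 0.227] pointing down, gripper open.
Joint ranges: [-176.03, 176.03], [-82.01, 121.73], [-58.28, 71.71], [-173.87, 95.51], [-174.79, -0.11], [-173.66, 173.66]. Speed limits (degrees/s): [136.94, 136.94, 172.46, 180, 180, 180].

## Interface

Orientations are given as [roll, pitch, yaw] about the fixed x, y, z axes, in that order (R = Rz(yaw) Ry(pitch) Rx(roll)).
In Python, from plant import r gives the robot as it stands. The module is installed in compiled form; this text tells all that it offers.
- The arm moves only by the tool jog_arm, never from a script. Its arguments are lists of equal length, an entry for each row: "travel": the shift along the tool's x, y, z each as a share of 50 cm, from -1 to 1, a list of three; "dr": the turn, a rotation vector about the tool's x, y, z each as a share of 360 degrees, from -1 to 1, a list of three; "claw": the opening, from 0 (shut) to 1 (fully open). A call has exactly 10 rows; each row is the pose to reach, as a shift and turn from the pose commanded when the call began, along the tool's axes at that moment, turning the shorter way round; what a row does not reach only later rows make up. A row lasts 1/8 s, in which the tool goes at most 62.5 mm and 10.7 degrees, less where a joint would pass 70% of its speed; a pose out of reach is approached as far as the arm can. A call with a number of a shift or a turn outside -1 to 1 is refused whole. A call with a gripper value outside its range is refused whole. The fingers move at their own pace and stop on an object; "newtons" is the grip in N (left out, the last holds). Time passes only in rows, so rows that repeat a pose let the fingers close, or fill a call up. It gives the time, the measured TCP pose, the force, the opening and the grip force at its end, in the units of the state.
- r.get_state(): the state, without advancing time (a new reading comes with each control period).
- r.capture(name): name is "side" or "top"; returns a dict with "pixels" (420x560x3 uint8, red, green, blue), "range_z" (420x560 float32, m along the optical axis (not along the pixel's ray), 0 where there is no reading), "fx", "fy", "cx", "cy" (pixels), "position" and "attitude" of the camera in the world. Camera axes: x right, y up, looking along -z (the intrinsics and any distortion apply to the point x, -y, -z); pixel columns grow to the right and rows downward; lengths in m; the calibration is good to about 2 mm. A picture is of the moment at which its call begins.
- r.close_job(): hands the job in; it is judged then, once.
Trained networks look in the newest picture that a camera, given by its name, has taken for a name from the list of things; names that differ only in an ending like _2 or _b are one class to them, and where a whole thing is asked for, a point or a joint stands for the part that bears it (a point fixed in the world has none). Each returns a list of dicts, best first, with "conf" (0 to 1); they miss things now and then, are a little off and sometimes report something else, mostly with a low value. They report only what shows in the picture. A call takes as long as a camera call. They do not tell look-alikes from the thing itself.
- r.boxes_of(name, camera): "extent" ([left, top, right, bottom] in pixels, round what is visible of it).
- r.regions_of(name, camera): "pixels" (420x560 bool, what is visible of it) and "extent" ([left, top, right, bottom] in pixels, round what is visible of it).
- r.tip_of(name, camera): "at" ([column, row] in pixels: a listed point, or the origin of a listed thing).
The state is a dict: "time_s": time; "joints": joint angles; "qd": joint speeds; "joint_torque": joint torques, N m; "tcp_pos": TCP position; "eef_rot": TCP orientation; "contact_force": force on the tool from outside, world axes, zero at the start; "moment": the same for the moment, N m; "gripper_width": finger opening in m; "gripper_force": force on a finger pad.
Only numpy, scipy, OpenCV 4.12 (cv2) and the standard library are available. Lean on these libraries where they do the work, as an engineer would, in place of code of your own. Each camera call takes 0.05 s, during which the arm holds its last target. There are 200 camera calls.

## Working session

There is one attempt and no reset: what is moved stays moved. The work goes in short steps, Python scripts to look and compute and a tool call to move; the robot and the scene stay as the last step left them, time stands still between calls to the robot, and variables do not carry over. Pictures are saved under pics/ and viewed, at most 10 in all, crops included, and the job is handed in when it is done.

Besides the shell and the picture viewer there is one more tool, called after "Call:" as name(argument=value, ...), one argument or row to a line, values as JSON. jog_arm: Moves the arm, as the interface text tells. Its arguments: {"type":"object","properties":{"travel":{"type":"array"},"dr":{"type":"array"},"claw":{"type":"array"},"newtons":{"type":"number"}},"required":["travel","dr","claw"]}

```bash
mkdir -p pics; cat > h.py <<'E'
import numpy as np, cv2
from scipy.spatial.transform import Rotation as R
from plant import r
def cap(cam,name=None):
    c=r.capture(cam)
    if name: cv2.imwrite(f'pics/{name}.png',c['pixels'][:,:,::-1])
    return c
def rot(c):
    a=np.array(c['attitude'],float)
    if a.shape==(3,3): return a
    return R.from_euler('xyz',a,degrees=True).as_matrix()
def cloud(c):
    z=c['range_z']; v,u=np.mgrid[:420,:560]
    p=np.stack([(u-c['cx'])/c['fx']*z,-(v-c['cy'])/c['fy']*z,-z],-1)
    return p@rot(c).T+np.array(c['position'])
E
python3 - <<'E'
from h import *
print(r.get_state())
for cam in('side','top'):
    c=cap(cam,cam+'0'); print(cam,c['position'],c['attitude'],c['fx'],c['cx'],c['cy'],[k for k in c])
    P=cloud(c); np.save(cam+'.npy',P)
    for n in('housing','port','plug','cap','weight','bottle'):
        for d in r.regions_of(n,cam)[:3]:
            m=d['pixels']; q=P[m&(c['range_z']>0)]
            print(n,round(d['conf'],2),np.round(d['extent']),np.median(q,0).round(3),q[:,2].max().round(3),c['pixels'][m].mean(0).round())
    im=c['pixels'][:,:,::-1]
E
```

```text
{'time_s': 0.0, 'joints': array([ 9.13356742e+01,  2.05927446e+01,  6.34235027e-01, -2.03458189e-02,
       -7.01365593e+01, -1.65047584e+01]), 'qd': array([-0.08231772, -0.04548996, -0.05241887, -0.10607993,  0.11611232,
       -0.01613043]), 'joint_torque': array([-3.00520887e-04, -5.82728148e+01,  2.93062985e+01,  6.99721590e+00,
        7.21115386e-03, -1.57540599e-04]), 'tcp_pos': array([0.17654715, 0.65099448, 0.22561071]), 'eef_rot': array([ 1.79903414e+02, -8.67303889e-03, -1.51760059e+01]), 'contact_force': array([-0.29136403,  0.04667429,  0.24270097]), 'moment': array([-0.01793356, -0.00221483, -0.03336183]), 'gripper_force': 0.0, 'gripper_width': 0.08774825707023458}
side [ 0.12582834 -0.47244212  0.5738186 ] [ 50.35339341   0.86349584 -39.66867579] 411.0576348545918 281.14606216572037 215.4019126760527 ['pixels', 'range_z', 'fx', 'fy', 'cx', 'cy', 'position', 'attitude']
housing 0.91 [254. 199. 349. 275.] [ 0.514 -0.051  0.043] 0.08 [94. 94. 91.]
port 0.9 [296. 202. 319. 227.] [ 0.541 -0.034  0.057] 0.083 [83. 81. 77.]
plug 0.58 [300. 203. 314. 220.] [ 0.543 -0.031  0.08
[... 346 characters left out ...]
19212646] [  5.30690088  -0.33744377 -91.13159676] 507.4709552728868 280.73747529110057 209.8337587524372 ['pixels', 'range_z', 'fx', 'fy', 'cx', 'cy', 'position', 'attitude']
housing 0.67 [263. 172. 319. 243.] [ 0.533 -0.021  0.046] 0.059 [100. 100. 102.]
port 0.89 [284. 193. 303. 212.] [ 0.549 -0.023  0.06 ] 0.089 [94. 94. 92.]
cap 0.82 [388. 230. 420. 257.] [ 0.452 -0.272  0.047] 0.075 [55. 53. 49.]
cap 0.66 [349. 257. 378. 280.] [ 0.399 -0.18   0.047] 0.076 [95. 94. 22.]
weight 0.59 [132. 216. 156. 235.] [0.508 0.312 0.049] 0.078 [75. 72. 66.]
weight 0.59 [157. 150. 181. 175.] [0.638 0.25  0.075] 0.116 [55. 50. 44.]
bottle 0.8 [157. 152. 183. 177.] [0.638 0.249 0.076] 0.116 [53. 48. 43.]
```

```bash
python3 - <<'E'
from h import *
a=cv2.imread('pics/side0.png')[190:380,240:400];b=cv2.imread('pics/top0.png')[160:290,250:430]
cv2.imwrite('pics/v1.png',np.hstack([cv2.resize(a,(480,570),interpolation=2),cv2.resize(b[:, :],(320,231),interpolation=2) if 0 else cv2.copyMakeBorder(cv2.resize(b[5:95,5:80],(320,384),interpolation=2),0,186,0,0,0)]))
cv2.imwrite('pics/v0.png',cv2.imread('pics/side0.png'))
for cam in('side','top'):
    P=np.load(cam+'.npy'); z=P[...,2]
    x,y=P[...,0],P[...,1]
    m=(abs(x-.545)<.04)&(abs(y+.025)<.04)
    q=P[m&(z>.072)&(z<.1)]; print(cam,'bar',len(q),q[:,:2].mean(0),q.mean(0)[2]); 
    w,V=np.linalg.eigh(np.cov(q[:,:2].T)); print(np.sqrt(w),np.degrees(np.arctan2(V[1,1],V[0,1])))
    m=(abs(x-.545)<.12)&(abs(y+.025)<.12)&(z>.035)&(z<.053)
    print('housing',cv2.minAreaRect(P[m][:,:2].astype(np.float32)),np.median(z[m]))
    print('bench',np.median(z[(abs(x-.5)<.1)&(abs(y-.12)<.04)]))
    m=(abs(x-.445)<.04)&(abs(y+.28)<.04)
    q=P[m&(z>.064)]; print('knob',len(q),q.mean(0))
    q=P[m&(z>.042)&(z<.056)]; print('captop',len(q),cv2.minEnclosingCircle(q[:,:2].astype(np.float32)))
E
```

```text
side bar 136 [ 0.54582532 -0.02855633] 0.07991793007705587
[0.00424807 0.01260043] -152.61376394796736
housing ((0.5382117033004761, -0.025729812681674957), (0.12124758958816528, 0.15186427533626556), 89.46171569824219) 0.043623300061858994
bench -0.0013530263379407104
knob 186 [ 0.44951095 -0.28099937  0.06809662]
captop 881 ((0.4504299759864807, -0.280742347240448), 0.03109811432659626)
top bar 121 [ 0.54959812 -0.02263065] 0.08319434395320714
[0.00420911 0.01155147] -150.85862719174006
housing ((0.5402205586433411, -0.022799015045166016), (0.12013044953346252, 0.14957807958126068), 89.92560577392578) 0.045878914920096325
bench 0.00108548271628095
knob 91 [ 0.45192102 -0.27694801  0.06995168]
captop 455 ((0.45191556215286255, -0.2775209844112396), 0.030153322964906693)
```

View pics/v1.png

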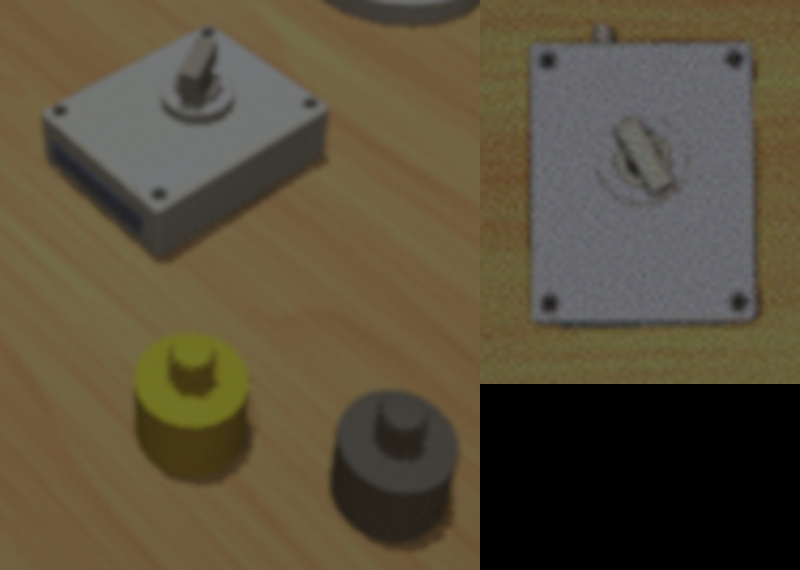

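View pics/v0.png

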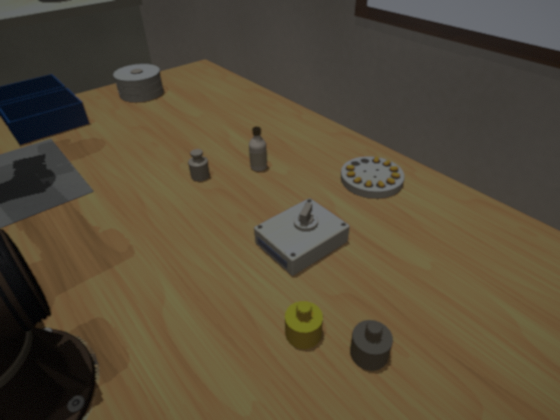

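The pictures show the gearbox square to the axes. In the side view the plug's bar is at (305,212), the grey cap at (372,346) and the yellow look-alike at (304,325). The bar lies about 28° from x.

```bash
cat >> h.py <<'E'
import json,os
def go(*targets, keep=True):
    """targets (x,y,z,yaw) in order, all relative to the last commanded pose"""
    f='cmd.json'; c=json.load(open(f)) if os.path.exists(f) else [.177,.651,.227,-15.172]
    a=np.radians(c[3]); M=np.array([[np.cos(a),np.sin(a),0],[np.sin(a),-np.cos(a),0],[0,0,-1]])
    for t in targets:
        s=np.round(M.T@(np.array(t[:3])-c[:3])/.5,4); d=np.round(-(t[3]-c[3])/360,4)
        print('travel',s.tolist(),'dr',d)
        n=[*(np.array(c[:3])+M@s*.5),c[3]-d*360]
    json.dump(n,open(f,'w'))
def st():
    s=r.get_state()
    for k in('time_s','joints','tcp_pos','eef_rot','contact_force','moment','gripper_width','gripper_force'): print(k,np.round(s[k],4))
E
python3 -c "
from h import *
go((.42,.28,.22,10));go((.548,-.0255,.13,28.5))"
```

```text
travel [0.6633, 0.5889, 0.014] dr -0.0699
travel [0.146, 0.6462, 0.18] dr -0.0514
```

Call:
jog_arm(
  travel=[
    [0.6633,0.5889,0.014],
    [0.6633,0.5889,0.014],
    [0.6633,0.5889,0.014],
    [0.6633,0.5889,0.014],
    [0.6633,0.5889,0.014],
    [0.6633,0.5889,0.014],
    [0.6633,0.5889,0.014],
    [0.6633,0.5889,0.014],
    [0.6633,0.5889,0.014],
    [0.6633,0.5889,0.014],
  ],
  dr=[
    [0,0,-0.0699],
    [0,0,-0.0699],
    [0,0,-0.0699],
    [0,0,-0.0699],
    [0,0,-0.0699],
    [0,0,-0.0699],
    [0,0,-0.0699],
    [0,0,-0.0699],
    [0,0,-0.0699],
    [0,0,-0.0699],
  ],
  claw=[1,1,1,1,1,1,1,1,1,1],
)

```text
time_s: 1.95
tcp_pos: [0.4194, 0.2814, 0.2196]
eef_rot: [-180.0, -0.0, 10.1]
contact_force: [0.5, 0.5, 0.2]
gripper_width: 0.0875
gripper_force: 0.0
```

Call:
jog_arm(
  travel=[
    [0.146,0.6462,0.18],
    [0.146,0.6462,0.18],
    [0.146,0.6462,0.18],
    [0.146,0.6462,0.18],
    [0.146,0.6462,0.18],
    [0.146,0.6462,0.18],
    [0.146,0.6462,0.18],
    [0.146,0.6462,0.18],
    [0.146,0.6462,0.18],
    [0.146,0.6462,0.18],
  ],
  dr=[
    [0,0,-0.0514],
    [0,0,-0.0514],
    [0,0,-0.0514],
    [0,0,-0.0514],
    [0,0,-0.0514],
    [0,0,-0.0514],
    [0,0,-0.0514],
    [0,0,-0.0514],
    [0,0,-0.0514],
    [0,0,-0.0514],
  ],
  claw=[1,1,1,1,1,0.4,0.4,0.4,0.4,0.4],
)

```text
time_s: 3.2
tcp_pos: [0.5477, -0.024, 0.13]
eef_rot: [180.0, -0.0, 28.6]
contact_force: [0.2, 0.1, 0.4]
gripper_width: 0.0431
gripper_force: 0.0
```

```bash
python3 - <<'E'
from h import *
st(); print(json.load(open('cmd.json')))
go((.548,-.0255,.067,28.5))
a=cap('side','side1')['pixels'][:,:,::-1]
cv2.imwrite('pics/v2.png',cv2.resize(a[100:280,220:400],(600,600),interpolation=2))
E
```

```text
time_s 3.2
joints [ 1.797170e+01  1.351200e+01 -2.297880e+01 -2.000000e-03 -5.346310e+01
  1.006235e+02]
tcp_pos [ 0.5477 -0.024   0.13  ]
eef_rot [ 1.799931e+02 -4.560000e-02  2.859400e+01]
contact_force [0.2331 0.0811 0.3766]
moment [-0.1121 -0.0224 -0.0199]
gripper_width 0.0431
gripper_force 0.0
[0.547981476410141, -0.025518363344118278, 0.13, 28.496000000000002]
travel [0.0001, -0.0, 0.126] dr -0.0
```

View pics/v2.png

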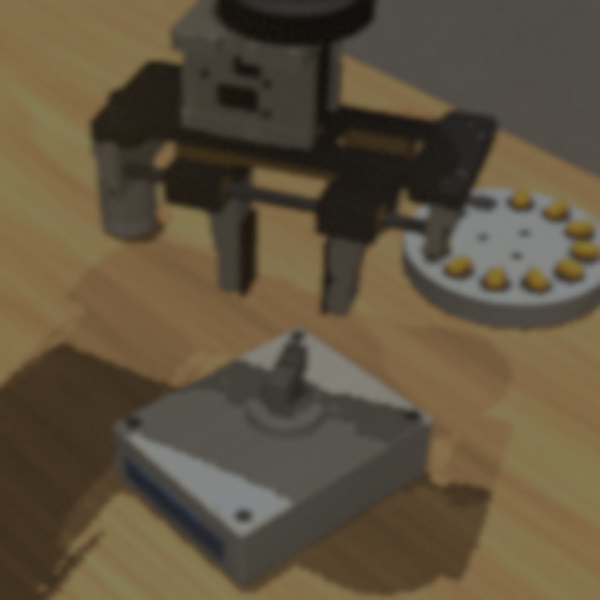

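The fingers are centred astride the bar at about (290,370) in the crop and lined up with it. I'll descend and close gently.

Call:
jog_arm(
  travel=[
    [0,0,0.06],
    [0,0,0.126],
    [0,0,0.126],
    [0,0,0.126],
    [0,0,0.126],
    [0,0,0.126],
    [0,0,0.126],
    [0,0,0.126],
    [0,0,0.126],
    [0,0,0.126],
  ],
  dr=[
    [0,0,0],
    [0,0,0],
    [0,0,0],
    [0,0,0],
    [0,0,0],
    [0,0,0],
    [0,0,0],
    [0,0,0],
    [0,0,0],
    [0,0,0],
  ],
  claw=[0.4,0.4,0.4,0.4,0,0,0,0,0,0],
  newtons=8,
)

```text
time_s: 4.5
tcp_pos: [0.5478, -0.0245, 0.0673]
eef_rot: [-180.0, -0.1, 28.5]
contact_force: [-2.9, 4.4, 4.6]
gripper_width: 0.0138
gripper_force: 8.0
```

```bash
python3 - <<'E'
from h import *
st()
E
```

```text
time_s 4.5
joints [ 1.789380e+01  1.780920e+01 -2.689450e+01 -3.610000e-02 -4.523560e+01
  1.006412e+02]
tcp_pos [ 0.5478 -0.0245  0.0673]
eef_rot [-1.79986e+02 -6.43000e-02  2.85096e+01]
contact_force [-2.8702  4.3716  4.5704]
moment [1.5008e+00 9.9690e-01 1.0000e-04]
gripper_width 0.0138
gripper_force 8.001
```

Call:
jog_arm(
  travel=[
    [0,-0.001,0],
    [0,-0.002,0],
    [0,-0.002,0],
    [0,-0.002,0],
    [0,-0.002,0],
    [0,-0.002,0],
    [0,-0.002,0],
    [0,-0.002,0],
    [0,-0.002,0],
    [0,-0.002,0],
  ],
  dr=[
    [0,0,0],
    [0,0,0],
    [0,0,0],
    [0,0,0],
    [0,0,0],
    [0,0,0],
    [0,0,0],
    [0,0,0],
    [0,0,0],
    [0,0,0],
  ],
  claw=[0,0,0,0,0,0,0,0,0,0],
  newtons=8,
)

```text
time_s: 5.75
tcp_pos: [0.5478, -0.0243, 0.0673]
eef_rot: [180.0, -0.1, 28.5]
contact_force: [-0.7, -0.5, 5.7]
gripper_width: 0.0141
gripper_force: 8.0
```

```bash
python3 - <<'E'
from h import *
st()
E
```

```text
time_s 5.75
joints [ 1.795410e+01  1.779000e+01 -2.696070e+01  4.230000e-02 -4.518300e+01
  1.005304e+02]
tcp_pos [ 0.5478 -0.0243  0.0673]
eef_rot [ 1.799583e+02 -5.970000e-02  2.851430e+01]
contact_force [-0.6758 -0.5144  5.6504]
moment [-0.0044  0.3434 -0.0194]
gripper_width 0.0141
gripper_force 7.9989
```

Call:
jog_arm(
  travel=[
    [0,0,0],
    [0,0,0],
    [0,0,0],
    [0,0,0],
    [0,0,0],
    [0,0,0],
    [0,0,0],
    [0,0,0],
    [0,0,0],
    [0,0,0],
  ],
  dr=[
    [0,0,0],
    [0,0,0],
    [0,0,0.015],
    [0,0,0.03],
    [0,0,0.045],
    [0,0,0.06],
    [0,0,0.075],
    [0,0,0.09],
    [0,0,0.1],
    [0,0,0.1],
  ],
  claw=[0,0,0,0,0,0,0,0,0,0],
  newtons=60,
)

```text
time_s: 7.0
tcp_pos: [0.5477, -0.0239, 0.0673]
eef_rot: [-180.0, -0.1, -7.5]
contact_force: [-1.6, 3.3, 6.9]
gripper_width: 0.0134
gripper_force: 60.1
```

```bash
python3 - <<'E'
from h import *
st()
E
```

```text
time_s 7.0
joints [ 1.79881e+01  1.77841e+01 -2.69570e+01  9.00000e-03 -4.51894e+01
  6.44969e+01]
tcp_pos [ 0.5477 -0.0239  0.0673]
eef_rot [-1.799758e+02 -6.550000e-02 -7.508700e+00]
contact_force [-1.5956  3.3195  6.8925]
moment [0.9738 0.794  0.319 ]
gripper_width 0.0134
gripper_force 60.0629
```

Call:
jog_arm(
  travel=[
    [0,-0.001,0],
    [0,-0.001,0],
    [0,-0.001,0],
    [0,-0.001,0],
    [0,-0.001,0],
    [0,-0.001,0],
    [0,-0.001,0],
    [0,-0.001,0],
    [0,-0.001,0],
    [0,-0.001,0],
  ],
  dr=[
    [0,0,0.008],
    [0,0,0.016],
    [0,0,0.024],
    [0,0,0.032],
    [0,0,0.04],
    [0,0,0.048],
    [0,0,0.055],
    [0,0,0.055],
    [0,0,0.055],
    [0,0,0.055],
  ],
  claw=[0,0,0,0,0,0,0,0,0,0],
)

```text
time_s: 8.25
tcp_pos: [0.5477, -0.0236, 0.0673]
eef_rot: [-180.0, -0.1, -27.3]
contact_force: [-1.6, 1.8, 6.6]
gripper_width: 0.0134
gripper_force: 60.1
```

```bash
python3 - <<'E'
from h import *
st()
E
```

```text
time_s 8.25
joints [ 1.80281e+01  1.77898e+01 -2.69558e+01  2.38000e-02 -4.51946e+01
  4.46982e+01]
tcp_pos [ 0.5477 -0.0236  0.0673]
eef_rot [-1.799694e+02 -5.410000e-02 -2.725690e+01]
contact_force [-1.591   1.8301  6.6387]
moment [0.6913 0.7088 0.323 ]
gripper_width 0.0134
gripper_force 60.0621
```

Call:
jog_arm(
  travel=[
    [0,0,0],
    [0,0,0],
    [0,0,0],
    [0,0,0],
    [0,0,0],
    [0,0,0],
    [0,0,0],
    [0,0,0],
    [0,0,0],
    [0,0,0],
  ],
  dr=[
    [0,0,0.008],
    [0,0,0.016],
    [0,0,0.024],
    [0,0,0.032],
    [0,0,0.04],
    [0,0,0.048],
    [0,0,0.055],
    [0,0,0.055],
    [0,0,0.055],
    [0,0,0.055],
  ],
  claw=[0,0,0,0,0,0,0,0,0,0],
)

```text
time_s: 9.5
tcp_pos: [0.5479, -0.0233, 0.0673]
eef_rot: [-179.9, -0.0, -47.0]
contact_force: [-2.3, 3.5, 5.4]
gripper_width: 0.0136
gripper_force: 60.1
```

```bash
python3 - <<'E'
from h import *
st()
E
```

```text
time_s 9.5
joints [ 1.80414e+01  1.77902e+01 -2.69444e+01  9.90000e-03 -4.51798e+01
  2.49020e+01]
tcp_pos [ 0.5479 -0.0233  0.0673]
eef_rot [-1.799253e+02 -4.240000e-02 -4.704970e+01]
contact_force [-2.2956  3.5025  5.3933]
moment [1.0934 0.6369 0.359 ]
gripper_width 0.0136
gripper_force 60.0904
```

Call:
jog_arm(
  travel=[
    [0,0,0],
    [0,0,0],
    [0,0,0],
    [0,0,0],
    [0,0,0],
    [0,0,0],
    [0,0,0],
    [0,0,0],
    [0,0,0],
    [0,0,0],
  ],
  dr=[
    [0,0,0.006],
    [0,0,0.012],
    [0,0,0.018],
    [0,0,0.024],
    [0,0,0.03],
    [0,0,0.036],
    [0,0,0.04],
    [0,0,0.04],
    [0,0,0.04],
    [0,0,0.04],
  ],
  claw=[0,0,0,0,0,0,0,0,0,0],
)

```text
time_s: 10.75
tcp_pos: [0.5481, -0.0232, 0.0673]
eef_rot: [-179.9, -0.0, -61.4]
contact_force: [-1.6, 3.5, 6.1]
gripper_width: 0.0136
gripper_force: 60.2
```

```bash
python3 - <<'E'
from h import *
st()
E
```

```text
time_s 10.75
joints [ 1.80509e+01  1.77960e+01 -2.69367e+01  1.36000e-02 -4.51663e+01
  1.05146e+01]
tcp_pos [ 0.5481 -0.0232  0.0673]
eef_rot [-1.799024e+02 -2.790000e-02 -6.142500e+01]
contact_force [-1.5618  3.4547  6.149 ]
moment [1.3595 0.5281 0.4781]
gripper_width 0.0136
gripper_force 60.1925
```

Call:
jog_arm(
  travel=[
    [0,0,0],
    [0,0,0],
    [0,0,0],
    [0,0,0],
    [0,0,0],
    [0,0,0],
    [0,0,0],
    [0,0,0],
    [0,0,0],
    [0,0,0],
  ],
  dr=[
    [0,0,0.006],
    [0,0,0.012],
    [0,0,0.018],
    [0,0,0.024],
    [0,0,0.028],
    [0,0,0.032],
    [0,0,0.032],
    [0,0,0.032],
    [0,0,0.032],
    [0,0,0.032],
  ],
  claw=[0,0,0,0,0,0,0,0,0,0],
)

```text
time_s: 12.0
tcp_pos: [0.5482, -0.0231, 0.0673]
eef_rot: [-179.9, -0.0, -72.9]
contact_force: [-0.4, 3.6, 5.5]
gripper_width: 0.0136
gripper_force: 60.3
```

```bash
python3 - <<'E'
from h import *
st()
E
```

```text
time_s 12.0
joints [ 1.80560e+01  1.78006e+01 -2.69320e+01  1.89000e-02 -4.51555e+01
 -9.98800e-01]
tcp_pos [ 0.5482 -0.0231  0.0673]
eef_rot [-1.79888e+02 -1.15000e-02 -7.29296e+01]
contact_force [-0.4304  3.5571  5.5397]
moment [1.4758 0.3246 0.6008]
gripper_width 0.0136
gripper_force 60.3104
```

```bash
python3 - <<'E'
from h import *
json.dump([.5476,-.0241,.067,-73.02],open('cmd.json','w'))
go((.5476,-.0241,.16,-73.02))
go((.4512,-.279,.13,-62))
go((.4512,-.279,.053,-62))
E
```

```text
travel [0.0, 0.0, -0.186] dr -0.0
travel [0.4313, 0.3333, 0.06] dr -0.0306
travel [-0.0, -0.0, 0.154] dr -0.0
```

Call:
jog_arm(
  travel=[
    [0,0,0],
    [0,0,0],
    [0,0,0],
    [0,0,-0.186],
    [0,0,-0.186],
    [0,0,-0.186],
    [0,0,-0.186],
    [0,0,-0.186],
    [0,0,-0.186],
    [0,0,-0.186],
  ],
  dr=[
    [0,0,0],
    [0,0,0],
    [0,0,0],
    [0,0,0],
    [0,0,0],
    [0,0,0],
    [0,0,0],
    [0,0,0],
    [0,0,0],
    [0,0,0],
  ],
  claw=[0.6,0.6,0.6,0.6,0.6,0.6,0.6,0.6,0.6,0.6],
)

```text
time_s: 13.25
tcp_pos: [0.5471, -0.0238, 0.159]
eef_rot: [179.9, -0.0, -73.0]
contact_force: [-0.2, 0.1, -0.0]
gripper_width: 0.0526
gripper_force: 0.0
```

Call:
jog_arm(
  travel=[
    [0.4313,0.3333,0.06],
    [0.4313,0.3333,0.06],
    [0.4313,0.3333,0.06],
    [0.4313,0.3333,0.06],
    [0.4313,0.3333,0.06],
    [0.4313,0.3333,0.06],
    [0.4313,0.3333,0.06],
    [0.4313,0.3333,0.06],
    [0.4313,0.3333,0.06],
    [0.4313,0.3333,0.06],
  ],
  dr=[
    [0,0,-0.0306],
    [0,0,-0.0306],
    [0,0,-0.0306],
    [0,0,-0.0306],
    [0,0,-0.0306],
    [0,0,-0.0306],
    [0,0,-0.0306],
    [0,0,-0.0306],
    [0,0,-0.0306],
    [0,0,-0.0306],
  ],
  claw=[0.6,0.6,0.6,0.6,0.6,0.6,0.6,0.6,0.6,0.6],
)

```text
time_s: 14.5
tcp_pos: [0.4512, -0.2781, 0.1297]
eef_rot: [-180.0, -0.0, -62.0]
contact_force: [-0.1, -0.3, -0.1]
gripper_width: 0.0524
gripper_force: 0.0
```

```bash
python3 - <<'E'
from h import *
st()
for cam in('side','top'):
    c=cap(cam,cam+'2'); P=cloud(c); x,y,z=P[...,0],P[...,1],P[...,2]
    q=P[(abs(x-.548)<.04)&(abs(y+.025)<.04)&(z>.072)&(z<.1)]; w,V=np.linalg.eigh(np.cov(q[:,:2].T))
    print(cam,'bar',len(q),q.mean(0),np.degrees(np.arctan2(V[1,1],V[0,1])))
a=cv2.imread('pics/side2.png')
cv2.imwrite('pics/v3.png',cv2.resize(a[180:400,220:440],(600,600),interpolation=2))
E
```

```text
time_s 14.5
joints [-1.04367e+01  1.19225e+01 -2.51887e+01 -2.40000e-03 -5.28741e+01
  3.84859e+01]
tcp_pos [ 0.4512 -0.2781  0.1297]
eef_rot [-1.799873e+02 -7.700000e-03 -6.195220e+01]
contact_force [-0.1138 -0.253  -0.1286]
moment [ 0.0695 -0.0123 -0.0401]
gripper_width 0.0524
gripper_force 0.0
side bar 170 [ 0.546416   -0.02783174  0.07923144] 119.41474023423815
top bar 123 [ 0.54965394 -0.02260138  0.08302176] 119.55203650061519
```

View pics/v3.png

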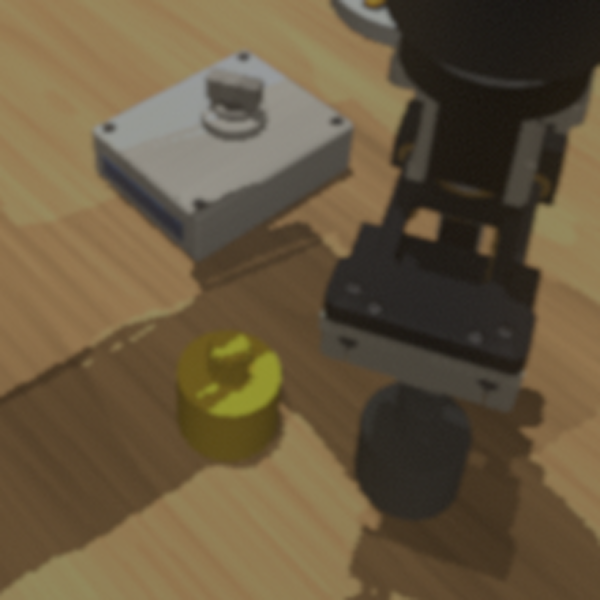

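The bar has turned to about −60°, and the gripper stands over the grey cap at about (412,450) in the crop. Next I'll descend and squeeze twice at right angles to centre the grasp.

Call:
jog_arm(
  travel=[
    [0,0,0.08],
    [0,0,0.154],
    [0,0,0.154],
    [0,0,0.154],
    [0,0,0.154],
    [0,0,0.154],
    [0,0,0.154],
    [0,0,0.154],
    [0,0,0.154],
    [0,0,0.154],
  ],
  dr=[
    [0,0,0],
    [0,0,0],
    [0,0,0],
    [0,0,0],
    [0,0,0],
    [0,0,0],
    [0,0,0],
    [0,0,0],
    [0,0,0],
    [0,0,0],
  ],
  claw=[0.6,0.6,0.6,0.6,0,0,0,0,0,0],
  newtons=5,
)

```text
time_s: 15.85
tcp_pos: [0.4509, -0.2787, 0.0528]
eef_rot: [-180.0, -0.0, -62.0]
contact_force: [-1.0, 0.4, 5.5]
gripper_width: 0.0219
gripper_force: 5.0
```

Call:
jog_arm(
  travel=[
    [0,0,0],
    [0,0,0],
    [0,0,0],
    [0,0,0],
    [0,0,0],
    [0,0,0],
    [0,0,0],
    [0,0,0],
    [0,0,0],
    [0,0,0],
  ],
  dr=[
    [0,0,0],
    [0,0,0],
    [0,0,-0.25],
    [0,0,-0.25],
    [0,0,-0.25],
    [0,0,-0.25],
    [0,0,-0.25],
    [0,0,-0.25],
    [0,0,-0.25],
    [0,0,-0.25],
  ],
  claw=[0.5,0.5,0.5,0.5,0.5,0.5,0.5,0.5,0.5,0.5],
)

```text
time_s: 17.1
tcp_pos: [0.4507, -0.2785, 0.0523]
eef_rot: [-180.0, 0.0, 24.3]
contact_force: [-0.1, -0.4, 0.2]
gripper_width: 0.0438
gripper_force: 0.0
```

Call:
jog_arm(
  travel=[
    [0,0,0],
    [0,0,0],
    [0,0,0],
    [0,0,0],
    [0,0,0],
    [0,0,0],
    [0,0,0],
    [0,0,0],
    [0,0,0],
    [0,0,0],
  ],
  dr=[
    [0,0,0],
    [0,0,0],
    [0,0,0],
    [0,0,0],
    [0,0,0],
    [0,0,0],
    [0,0,0],
    [0,0,0],
    [0,0,0],
    [0,0,0],
  ],
  claw=[0.5,0.5,0.5,0,0,0,0,0,0,0],
)

```text
time_s: 18.35
tcp_pos: [0.4508, -0.2786, 0.0526]
eef_rot: [-180.0, 0.0, 23.9]
contact_force: [0.2, -0.2, -0.4]
gripper_width: 0.0214
gripper_force: 5.0
```

```bash
python3 - <<'E'
from h import *
st()
c=json.load(open('cmd.json')); c[3]+=90; json.dump(c,open('cmd.json','w')); print(c)
E
```

```text
time_s 18.35
joints [-1.049950e+01  1.750730e+01 -3.001760e+01  9.000000e-04 -4.247610e+01
  1.244337e+02]
tcp_pos [ 0.4508 -0.2786  0.0526]
eef_rot [-1.799999e+02  1.300000e-03  2.393490e+01]
contact_force [ 0.2358 -0.1855 -0.3751]
moment [-0.1561 -0.0867  0.0609]
gripper_width 0.0214
gripper_force 4.9956
[0.45119278177149125, -0.2790172282789861, 0.053000000000000005, 27.996000000000002]
```

```bash
python3 - <<'E'
from h import *
json.dump([.4512,-.279,.053,23.9],open('cmd.json','w'))
go((.4512,-.279,.165,23.9));go((.548,-.024,.165,23.9))
E
```

```text
travel [0.0, 0.0, -0.224] dr -0.0
travel [0.3836, -0.3878, 0.0] dr -0.0
```

Call:
jog_arm(
  travel=[
    [0,0,0],
    [0,0,0],
    [0,0,-0.02],
    [0,0,-0.06],
    [0,0,-0.1],
    [0,0,-0.14],
    [0,0,-0.18],
    [0,0,-0.21],
    [0,0,-0.224],
    [0,0,-0.224],
  ],
  dr=[
    [0,0,0],
    [0,0,0],
    [0,0,0],
    [0,0,0],
    [0,0,0],
    [0,0,0],
    [0,0,0],
    [0,0,0],
    [0,0,0],
    [0,0,0],
  ],
  claw=[0,0,0,0,0,0,0,0,0,0],
  newtons=25,
)

```text
time_s: 19.6
tcp_pos: [0.4509, -0.2786, 0.1648]
eef_rot: [180.0, -0.0, 23.9]
contact_force: [-1.0, -0.8, -1.5]
gripper_width: 0.021
gripper_force: 25.0
```

Call:
jog_arm(
  travel=[
    [0.04,-0.04,0],
    [0.1,-0.1,0],
    [0.16,-0.16,0],
    [0.22,-0.22,0],
    [0.28,-0.28,0],
    [0.33,-0.33,0],
    [0.36,-0.36,0],
    [0.38,-0.38,0],
    [0.3836,-0.3878,0],
    [0.3836,-0.3878,0],
  ],
  dr=[
    [0,0,0],
    [0,0,0],
    [0,0,0],
    [0,0,0],
    [0,0,0],
    [0,0,0],
    [0,0,0],
    [0,0,0],
    [0,0,0],
    [0,0,0],
  ],
  claw=[0,0,0,0,0,0,0,0,0,0],
)

```text
time_s: 20.85
tcp_pos: [0.5471, -0.024, 0.1644]
eef_rot: [-180.0, 0.0, 23.9]
contact_force: [-0.4, -0.3, -0.4]
gripper_width: 0.0212
gripper_force: 25.0
```

```bash
python3 - <<'E'
from h import *
for i in range(3): cap('top'); print(r.get_state()['tcp_pos'].round(4))
st()
c=cap('side','side3')
cv2.imwrite('pics/v4.png',cv2.resize(c['pixels'][120:300,220:400,::-1],(600,600),interpolation=2))
E
```

```text
[ 0.5471 -0.0242  0.1645]
[ 0.5471 -0.0243  0.1646]
[ 0.5472 -0.0242  0.1646]
time_s 21.0
joints [ 1.79618e+01  1.14947e+01 -2.05036e+01 -1.00000e-03 -5.80015e+01
  9.59261e+01]
tcp_pos [ 0.5472 -0.0242  0.1646]
eef_rot [-1.799992e+02 -3.000000e-04  2.388740e+01]
contact_force [-0.5874 -0.606  -0.5979]
moment [-0.0525 -0.0707  0.0334]
gripper_width 0.0212
gripper_force 24.9923
```

View pics/v4.png

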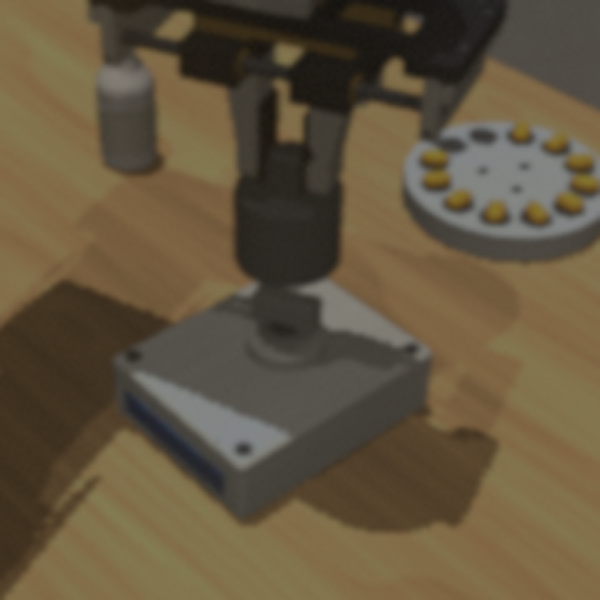

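The cap hangs level over the plug: cap at (290,230) and bar at (288,315) in the crop. I'll nudge x by 0.6 mm and lower.

```bash
python3 - <<'E'
from h import *
go((.5486,-.0239,.165,23.9),(.5486,-.0239,.104,23.9))
E
```

```text
travel [0.0012, 0.0003, 0.0] dr -0.0
travel [0.0012, 0.0003, 0.122] dr -0.0
```

Call:
jog_arm(
  travel=[
    [0.0012,0.0003,0],
    [0.0012,0.0003,0.02],
    [0.0012,0.0003,0.04],
    [0.0012,0.0003,0.06],
    [0.0012,0.0003,0.08],
    [0.0012,0.0003,0.095],
    [0.0012,0.0003,0.105],
    [0.0012,0.0003,0.115],
    [0.0012,0.0003,0.122],
    [0.0012,0.0003,0.122],
  ],
  dr=[
    [0,0,0],
    [0,0,0],
    [0,0,0],
    [0,0,0],
    [0,0,0],
    [0,0,0],
    [0,0,0],
    [0,0,0],
    [0,0,0],
    [0,0,0],
  ],
  claw=[0,0,0,0,0,0,0,0,0,0],
)

```text
time_s: 22.3
tcp_pos: [0.5479, -0.0235, 0.1034]
eef_rot: [-180.0, 0.0, 23.9]
contact_force: [-0.2, -0.1, -1.2]
gripper_width: 0.0211
gripper_force: 25.0
```

```bash
python3 -c "
from h import *
st()
go((.5486,-.0239,.0985,23.9))"
```

```text
time_s 22.3
joints [ 1.80134e+01  1.52804e+01 -2.46709e+01 -1.00000e-04 -5.00664e+01
  9.59211e+01]
tcp_pos [ 0.5479 -0.0235  0.1034]
eef_rot [-1.799981e+02  1.750000e-02  2.393450e+01]
contact_force [-0.2488 -0.1095 -1.1564]
moment [-0.0772 -0.0126  0.0036]
gripper_width 0.0211
gripper_force 24.9924
travel [-0.0, -0.0, 0.011] dr -0.0
```

No contact, so the cap has passed the boss top cleanly. Lowering the last few millimetres.

Call:
jog_arm(
  travel=[
    [0,0,0.002],
    [0,0,0.004],
    [0,0,0.006],
    [0,0,0.008],
    [0,0,0.01],
    [0,0,0.011],
    [0,0,0.011],
    [0,0,0.011],
    [0,0,0.011],
    [0,0,0.011],
  ],
  dr=[
    [0,0,0],
    [0,0,0],
    [0,0,0],
    [0,0,0],
    [0,0,0],
    [0,0,0],
    [0,0,0],
    [0,0,0],
    [0,0,0],
    [0,0,0],
  ],
  claw=[0,0,0,0,0,0,0,0,0,0],
)

```text
time_s: 23.55
tcp_pos: [0.5481, -0.0235, 0.0981]
eef_rot: [180.0, -0.0, 23.9]
contact_force: [0.3, -1.0, -1.3]
gripper_width: 0.0213
gripper_force: 25.0
```

Call:
jog_arm(
  travel=[
    [0,0,0.0005],
    [0,0,0.001],
    [0,0,0.0015],
    [0,0,0.0015],
    [0,0,0.0015],
    [0,0,0.0015],
    [0,0,0.0015],
    [0,0,0.0015],
    [0,0,0.0015],
    [0,0,0.0015],
  ],
  dr=[
    [0,0,0],
    [0,0,0],
    [0,0,0],
    [0,0,0],
    [0,0,0],
    [0,0,0],
    [0,0,0],
    [0,0,0],
    [0,0,0],
    [0,0,0],
  ],
  claw=[0,0,0,0,0,0,0,0,0,0],
)

```text
time_s: 24.8
tcp_pos: [0.5482, -0.0235, 0.0975]
eef_rot: [180.0, -0.0, 23.9]
contact_force: [-1.1, -1.4, 3.9]
gripper_width: 0.0213
gripper_force: 25.0
```

Contact at about 5 N, so the rim is seated. Release and lift.

Call:
jog_arm(
  travel=[
    [0,0,0],
    [0,0,0],
    [0,0,0],
    [0,0,0],
    [0,0,-0.05],
    [0,0,-0.1],
    [0,0,-0.2],
    [0,0,-0.2],
    [0,0,-0.2],
    [0,0,-0.2],
  ],
  dr=[
    [0,0,0],
    [0,0,0],
    [0,0,0],
    [0,0,0],
    [0,0,0],
    [0,0,0],
    [0,0,0],
    [0,0,0],
    [0,0,0],
    [0,0,0],
  ],
  claw=[0.5,0.5,0.5,0.5,0.5,0.5,0.5,0.5,0.5,0.5],
)

```text
time_s: 26.05
tcp_pos: [0.5474, -0.0235, 0.1962]
eef_rot: [-180.0, 0.1, 23.9]
contact_force: [-0.5, -0.2, 0.2]
gripper_width: 0.0438
gripper_force: 0.0
```

```bash
python3 - <<'E'
from h import *
st()
c=cap('side','side4'); P=cloud(c); x,y,z=P[...,0],P[...,1],P[...,2]
q=P[(np.hypot(x-.547,y+.026)<.04)&(z>.08)&(z<.098)]; print(np.median(q[:,2]),cv2.minEnclosingCircle(q[:,:2].astype(np.float32)))
q=P[(np.hypot(x-.547,y+.026)<.02)&(z>.105)&(z<.125)]; print(q.mean(0))
cv2.imwrite('pics/v5.png',cv2.resize(c['pixels'][120:300,220:400,::-1],(600,600),interpolation=2))
E
```

```text
time_s 26.05
joints [ 1.80162e+01  9.98620e+00 -1.79227e+01 -1.86000e-02 -6.22002e+01
  9.59217e+01]
tcp_pos [ 0.5474 -0.0235  0.1962]
eef_rot [-1.799723e+02  1.069000e-01  2.392930e+01]
contact_force [-0.51   -0.1813  0.2318]
moment [-0.0789 -0.097   0.0368]
gripper_width 0.0438
gripper_force 0.0
0.08941184302831601 ((0.5479151010513306, -0.026567602530121803), 0.03121814876794815)
[ 0.54619267 -0.02773888  0.11175123]
```

View pics/v5.png

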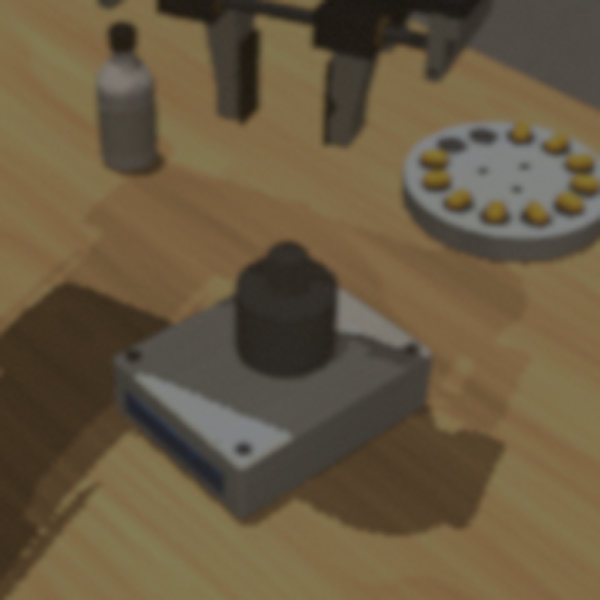

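The cap stands flat on the gearbox at (287,315) in the crop. Its top is at 89–91 mm, it is concentric with the plug, and the gripper is clear.

```bash
python3 -c "
from plant import r
print(r.close_job())"
```

```text
the job is handed in; nothing more can be done
None
```

The plug was tightened to about 0.6 N m, the grey cap stands flat over it on the gearbox with the gripper clear, and the job was handed in at about 26 s; no verdict was returned.

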